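# Dial the cut-length preset on a three-wheel thumbwheel unit and load it

## Robot

A 6-joint arm with a two-finger parallel gripper is mounted at the origin on the work surface. World frame = base frame: x ahead of the robot, y to its left, z up, the work surface at z = 0. Lengths are in mm, angles in rad, forces in N, time in s.
With the tool pointing down it reaches from about 400 to 925 mm from the base axis. Payload 12.5 kg.
Tool frame: the origin (TCP) lies at the centre of the arm's flange, where the gripper is bolted on; the fingertips stand 190 mm ahead of it and the grasp point (between the pads) lies 171 mm ahead of it; z points along the fingers, y is the direction in which the jaws open and shut (so a half turn about z gives the same grasp; the last joint's range is limited). The gripper opens to 95 mm and grips with 3 to 60 N. Pads are 20 mm wide; open, the fingers measure 119 mm over their backs; the gripper's body (75 mm by 180 mm) begins 59 mm behind the grasp point.
Start: joints at [-0.106, 0.491, 1.559, -0, 1.092, -0.106], TCP at [625, 0.023, 404.761] pointing down, gripper open.
Joint ranges: [-3.1, 3.1], [-0.84, 2.19], [0.05, 2.79], [-1.13, 4.28], [0.06, 2.93], [-2.69, 2.69]. Speed limits (rad/s): [2.22, 2.22, 2.79, 3.14, 3.14, 3.14].

## Interface

Orientations are given as [roll, pitch, yaw] about the fixed x, y, z axes, in that order (R = Rz(yaw) Ry(pitch) Rx(roll)).
In Python, from cell import * gives the robot as it stands.
- The arm moves only by the tool step_arm, never from a script. Its argument "rows" is a list of rows, each an object with "delta_pos": the shift along the tool's x, y, z in cm, a list of three; "spin": the turn about the tool's z in degrees. A call has 1 to 5 rows; each row is the pose to reach, as a shift and turn from the pose measured when the call began, along the tool's axes at that moment; what a row does not reach only later rows make up. A row lasts 1/10 s, in which the tool goes at most 50 mm and 8.59 degrees, less where a joint would pass 70% of its speed; a pose out of reach is approached as far as the arm can. A call with a gripper value outside its range is refused whole. "jaw" is the opening, from 0 (shut) to 1 (fully open), set as the call begins (left out, the last holds). The fingers move at their own pace and stop on an object; the grip force is fixed at half the most. Time passes only in rows, so rows that repeat a pose let the fingers close. It gives the time, the measured TCP pose, the force and the opening at its end, in the units of the state.
- state(): the state, without advancing time (a new reading comes with each control period).
- read_camera(name): name is "scene" or "side" or "wrist"; returns (picture, depth): 480x640x3 uint8, blue, green, red; 480x640 float32, mm along the optical axis (not along the pixel's ray), 0 where there is no reading.
- camera_info(name): a dict with "camera_matrix" (3x3 intrinsics, pixels), "R" (3x3) and "t" (3): a world point X has camera coordinates R X + t. Camera axes: x right, y down, z forward; pixel columns grow to the right and rows downward; lengths in mm; the calibration is good to about 2 mm. A picture is of the moment at which its call begins: read the wrist's pose just before it. camera_info takes no time and is no camera call; for the wrist camera it gives the pose at the moment of the call.
- job_done(): hands the job in, once; it reports no verdict.
The state is a dict: "t": time; "joints": joint angles; "qvel": joint speeds; "tau": joint torques, N m; "eef_pos": TCP position; "tcp_rot": TCP orientation; "ft_force": force on the tool from outside, world axes, zero at the start; "moment": the same for the moment, N m; "opening": opening from 0.0 (shut) to 1.0 (fully open).
Only numpy, scipy, OpenCV 4.12 (cv2) and the standard library are available. Lean on these libraries where they do the work, as an engineer would, in place of code of your own. Each camera call takes 0.05 s, during which the arm holds its last target.

## Task

Set the stop rail's preset unit to 4-7-2: rub the rubber thumbwheels gently round with a fingertip until yellow is up on the wheel at the robot's left, violet on the middle one and red on the one to its right, each bar level with the orange pointers. Then push the green button down past half its travel to load the code, and let go; press on the unit gently throughout, under 15 newtons, and leave the other things on the bench where they are.

Things in the scene. Friction and masses are not known exactly. Their poses are not given: they have to be found in the camera images.
- counter: preset unit, grey enclosure fixed to the bench: 130 (x) x 220 (y) x 60 mm high, origin at the centre of its underside, x away from the robot, y to the robot's left, z up. On its top panel: three rubber wheels in slots in a row along y, a green button at the -y end, and on the near edge a key of colour chips, 0 at the +y end to 9. It takes no press over 15 N in all
- slot_left (a point): panel surface straight below the left wheel's crown, midway between its two orange pointers; unit's axes; at x 0, y 66, z 60 mm of the unit. Every wheel's crown stands 10 to 18 mm above its point like this, each one different, not measured: it has to be felt. Sprung axle: gives 1 mm per 4 N pressed, 5 mm at most, no slack
- slot_middle (a point): the same for the middle wheel: at x 0, y 31, z 60 mm of the unit; crown 10 to 18 mm above, to be felt. To turn a wheel without slipping a fingertip must press on its crown with 4 to 5 N or more
- slot_right (a point): the same for the right one of the three wheels: at x 0, y -4, z 60 mm of the unit; crown 10 to 18 mm above, to be felt
- wheel_left (a joint): angle (rad) of the left (+y) thumbwheel: smooth rubber disc 44 mm across, 14 mm wide, axle along the unit's y, its crown out of the panel. 0 with digit 0 straight up, +0.6283 per digit; range -0.3 to 5.95; grows as the crown is rubbed towards +x. No clicks: a brake (3 N at the rim) holds it wherever left; it may start between digits
- wheel_middle (a joint): angle of the middle wheel, same make and sense. Ten coloured bars across each rim mark the digits: 0 black, 1 brown, 2 red, 3 orange, 4 yellow, 5 green, 6 blue, 7 violet, 8 light grey, 9 white; thin grey lines half-way between them. The digit set is the one straight up, at the orange pointers
- wheel_right (a joint): angle of the right wheel (of the three, between the middle wheel and the button), same make and sense
- load_button (a joint): travel (m) of the green push button, 0 up, 0.012 fully down on a hard stop; 1.8 N to start, 3.6 N at 5 mm, 6 N at the bottom; it springs back up when let go. It loads the code at 5 mm. Not to be pushed while a wheel is off its digit
- load_button_top (a point): centre of the green button's top, 30 mm across, at x 0, y -75, z 88 mm of the unit when up (28 mm above the panel); black collar round it 46 mm across, 12 mm high
- dowel: wooden dowel, 32 mm across, 60 mm tall, standing beside the unit's +y end; origin at the centre of its foot. Leave alone
- sanding_block: cork sanding block 65 x 100 x 35 mm lying in front of the unit; origin at the centre of its underside. Leave alone
- pencil: red carpenter's pencil 160 mm long, 8 mm thick, lying behind the unit; origin under its middle. Leave alone
- glue: white glue bottle, 60 mm across, 170 mm tall, standing; origin at the centre of its foot. Leave alone
- screwdriver: yellow-handled screwdriver, lying to the robot's left; origin under its middle. Leave alone
- drill: yellow and black cordless drill lying on its side, about 60 mm high; origin under its housing. Leave alone

How it is judged (in metres and radians):
On the way, in this order (a step that is already met when the one before it is completed fails the run):
1. all three wheels stand at 4-7-2, the button untouched (value of joint wheel_left between 2.356 and 2.67 rad and value of joint wheel_middle between 4.241 and 4.555 rad and value of joint wheel_right between 1.1 and 1.414 rad and value of joint load_button below 0.002 m), for 0.3 s.
2. the green button is pushed at least 5 mm down with the wheels still at 4-7-2 (value of joint wheel_left between 2.356 and 2.67 rad and value of joint wheel_middle between 4.241 and 4.555 rad and value of joint wheel_right between 1.1 and 1.414 rad and value of joint load_button above 0.005 m), for 0.05 s.
At the end, for the whole second after the job is handed in: Left wheel at digit 4 (2.513 rad), middle at 7 (4.398), right at 2 (1.257), each within 0.157 rad (a quarter of a digit); the button has been pressed at least 5 mm and is up again (under 2 mm); every loose thing is within 30 mm of where it started (all of step 1 and distance of each of dowel, sanding_block, pencil, glue, screwdriver, drill from where it was at the start of the episode below 0.03 m); the robot touches nothing.
It fails at once if the unit is pressed with more than 15 N (contact force between counter and anything else above 15 N).
It fails at once if the button is pushed while a wheel is off its digit (value of joint load_button above 0.004 m and not (value of joint wheel_left between 2.356 and 2.67 rad and value of joint wheel_middle between 4.241 and 4.555 rad and value of joint wheel_right between 1.1 and 1.414 rad)).
It fails at once if a bystander is pushed away or knocked over (distance of any of dowel, sanding_block, pencil, glue, screwdriver, drill from where it was at the start of the episode above 0.03 m or angle between any of dowel, sanding_block, pencil, glue, screwdriver, drill's own z axis and vertical above 0.5 rad).
It also fails if it takes over 70 s, if anything falls off the work surface, if the arm or the gripper's body presses on something with over 40 N, if the wrist force passes 120 N, or if a joint passes its speed limit or range.

## Working session

There is one attempt and no reset: what is moved stays moved. The work goes in short steps, Python scripts to look and compute and a tool call to move; the robot and the scene stay as the last step left them, time stands still between calls to the robot, and variables do not carry over. Pictures are saved under pics/ and viewed, and the job is handed in when it is done.

Besides the shell and the picture viewer there is one more tool, called after "Call:" as name(argument=value, ...), one argument or row to a line, values as JSON. step_arm: Moves the arm, as the interface text tells. Its arguments: {"type":"object","properties":{"rows":{"type":"array","items":{"type":"object","properties":{"delta_pos":{"type":"array","items":{"type":"number"}},"spin":{"type":"number"}}}},"jaw":{"type":"number"}},"required":["rows"]}

```bash
mkdir -p pics; ls; cat > h.py <<'E'
from cell import *
import numpy as np, cv2
def snap(n,f):
    ci=camera_info(n); p,d=read_camera(n); cv2.imwrite('pics/'+f+'.png',p); np.savez('pics/'+f+'.npz',p=p,d=d,K=ci['camera_matrix'],R=ci['R'],t=ci['t']); return p,d
def load(f):
    return np.load('pics/'+f+'.npz')
def unproj(z,u,v,d=None):
    K=np.array(z['K']);d=z['d'][int(v),int(u)] if d is None else d
    c=np.linalg.inv(K)@np.array([u,v,1.])*d
    return z['R'].T@(c-z['t'])
def onplane(z,u,v,h):
    r=z['R'].T@(np.linalg.inv(z['K'])@np.array([u,v,1.])); o=-z['R'].T@z['t']
    return o+r*(h-o[2])/r[2]
def proj(z,X):
    c=z['K']@(z['R']@np.array(X)+z['t']); return c[:2]/c[2]
E
python3 - <<'E'
from h import *
print(state())
for n in ['scene','wrist','side']: snap(n,n+'0')
E
```

```text
pics
{'t': 0.0, 'joints': array([-1.05584787e-01,  4.91588545e-01,  1.55944144e+00,  4.95801635e-06,
        1.09171000e+00, -1.05588312e-01]), 'qvel': array([-2.45180570e-04, -1.41941695e-03,  5.25164424e-04,  4.74592940e-04,
        2.18768239e-05, -1.16463973e-03]), 'tau': array([-9.52334158e-04, -6.12640929e+01, -2.58175153e+01,  6.92750537e-02,
        4.83079045e-02, -1.38641695e-05]), 'eef_pos': array([6.24974662e+02, 3.52780555e-02, 4.04146376e+02]), 'tcp_rot': array([-3.14045217e+00, -1.25293247e-04,  1.57079749e+00]), 'ft_force': array([-0.06721018,  0.17553314, -0.54216298]), 'moment': array([-0.03155745, -0.04058381, -0.01591892]), 'opening': 0.9984123759616111}
```

View pics/scene0.png

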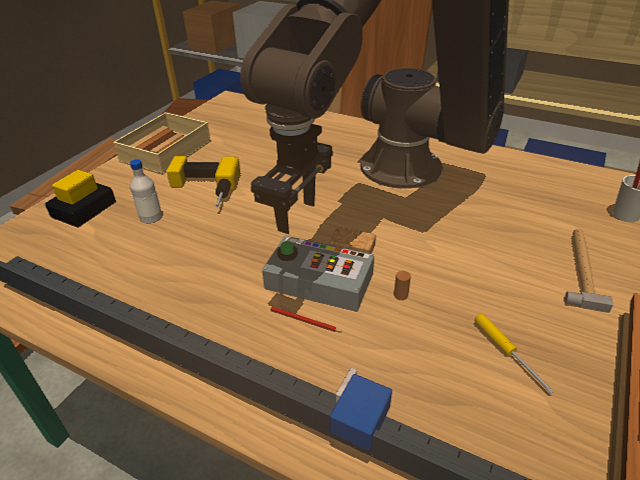

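View pics/wrist0.png

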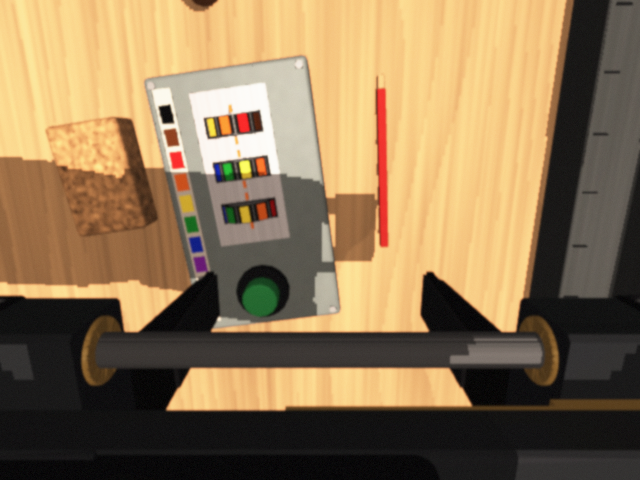

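View pics/side0.png

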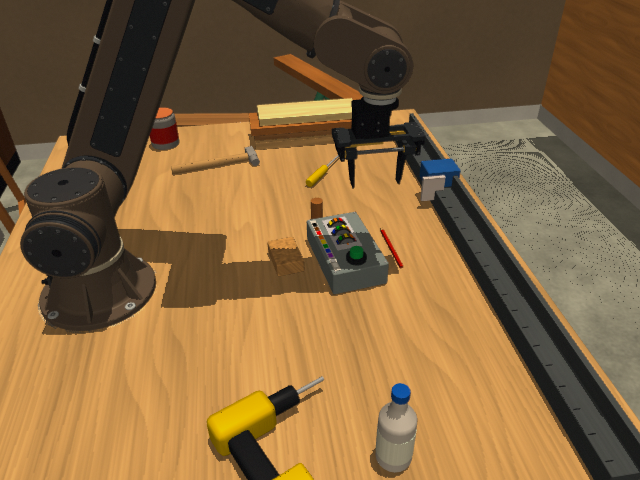

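```bash
python3 - <<'E'
from h import *
z=load('wrist0');p=z['p']
c=p[50:340,130:350];cv2.imwrite('pics/c1.png',cv2.resize(c,None,fx=2.6,fy=2.05*1.0,interpolation=cv2.INTER_CUBIC) if 0 else cv2.resize(c,(440,580),interpolation=cv2.INTER_CUBIC))
c=p[100:230,180:300];cv2.imwrite('pics/c2.png',cv2.resize(c,None,fx=4.6,fy=4.6,interpolation=cv2.INTER_CUBIC))
for u,v in [(300,63),(152,85),(333,310),(290,200),(230,80),(320,180)]: print(u,v,unproj(z,u,v),onplane(z,u,v,60))
E
```

```text
300 63 [610.46364923 125.86540289  60.21844465] [610.45331688 125.90003654  60.        ]
152 85 [496.25495612 110.00167101  62.71418966] [495.16133203 110.30140204  60.        ]
333 310 [637.20347229 -79.72233125  61.67870154] [637.26289327 -80.52507078  60.        ]
290 200 [600.51452053  19.90657928  59.90694124] [600.521773    19.92224588  60.        ]
230 80 [555.90856888 113.89752652  59.40950803] [556.0356168  113.82589821  60.        ]
320 180 [625.66381007  36.45115384  59.03998098] [625.66417519  36.5634955   60.        ]
```

View pics/c1.png

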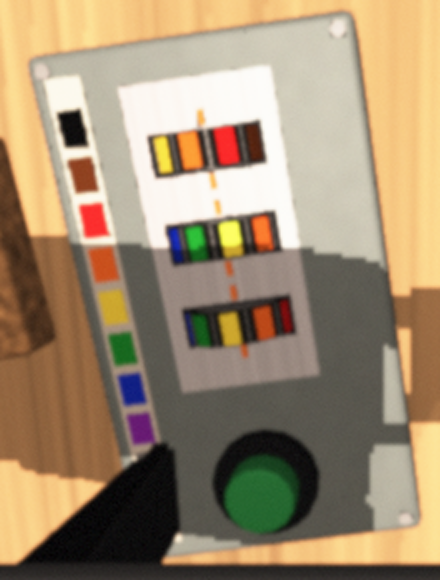

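View pics/c2.png

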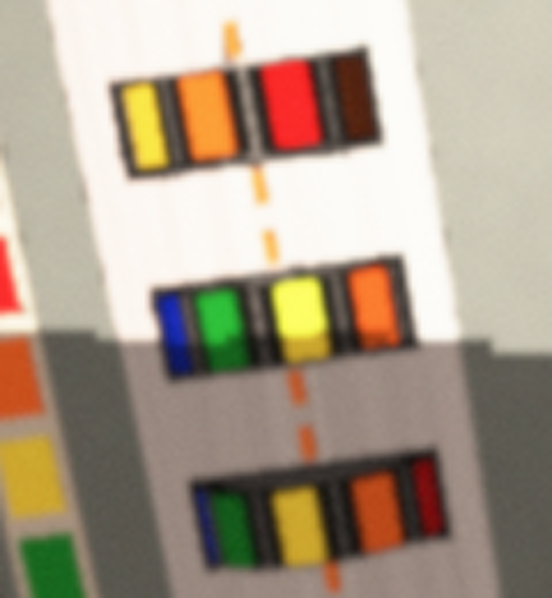

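```bash
python3 - <<'E'
from h import *
z=load('wrist0')
P=[(230.4,108.7),(236.7,140.2),(238.7,153.5),(244.6,184.1),(246.7,196.3),(252.4,225.4)]
W=np.array([onplane(z,u,v,60) for u,v in P]);print(W)
m=(W[::2]+W[1::2])/2;print(m)
a=0.131;ux=np.array([np.cos(a),np.sin(a)]);uy=np.array([-ux[1],ux[0]])
for q,y in zip(m,(66,31,-4)): print(q[:2]-uy*y)
print(-z['R'].T@z['t'])
d=W[5]-W[0];print(np.arctan2(d[0],-d[1]))
# block heights/depth around wheels
ci=z
for u,v in [(246-0,122),(234,122),(240,168),(252,168),(250,211)]: print(unproj(z,u,v))
E
```

```text
[[555.05189626  92.68482662  60.        ]
 [558.64942974  68.56860742  60.        ]
 [559.67678504  58.08908916  60.        ]
 [563.18577448  33.27120748  60.        ]
 [564.4142206   23.0922372   60.        ]
 [568.01616026  -1.87515078  60.        ]]
[[556.850663    80.62671702  60.        ]
 [561.43127976  45.68014832  60.        ]
 [566.21519043  10.60854321  60.        ]]
[565.47195521  15.19222061]
[565.48067459  14.94576364]
[565.69268787  14.57427026]
[625.78747506  74.50051891 384.19195161]
0.13625150911816952
[569.48989137  82.24150191  74.5166815 ]
[560.40599501  82.25173018  74.69691331]
[563.5811175   47.94374199  77.20193888]
[572.45024646  47.70480162  74.60154393]
[569.75810563  14.04175649  77.44882094]
```

Call:
step_arm(
  rows=[
    {"delta_pos":[0,0,0],"spin":-7.5},
    {"delta_pos":[-3,-3,3],"spin":-7.5},
    {"delta_pos":[-6,-6,6],"spin":-7.5},
    {"delta_pos":[-7,-7,7],"spin":-7.5},
    {"delta_pos":[-7,-7,7],"spin":-7.5},
  ],
  jaw=0,
)

```text
t: 0.65
eef_pos: [553.6, -71.3, 332.8]
tcp_rot: [-3.137, -0.001, 1.7]
ft_force: [1.4, 0.6, 0.3]
opening: 0.635
```

```bash
python3 - <<'E'
from h import *
p,d=snap('wrist','wrist1');print(state()['eef_pos'],state()['tcp_rot'],state()['opening'],state()['ft_force'])
z=load('wrist1');print(-z['R'].T@z['t'])
E
```

```text
[554.75406128 -70.58297942 334.00132489] [-3.13958835e+00 -7.62429272e-04  1.70004140e+00] 0.596645977891253 [0.14367707 0.58795788 0.18812624]
[544.89695742   2.64297053 312.90466239]
```

View pics/wrist1.png

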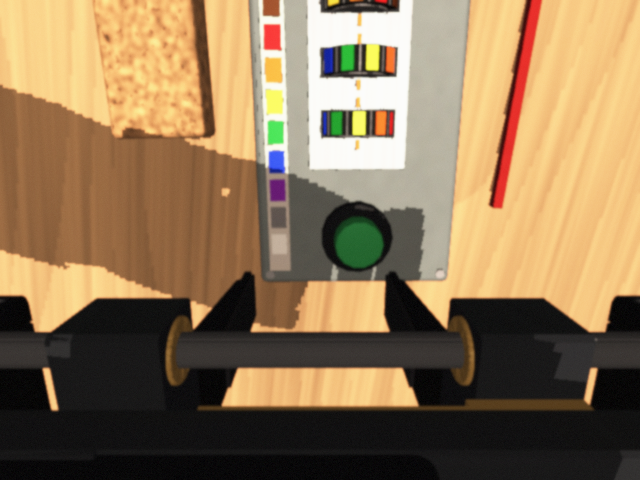

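Call:
step_arm(
  rows=[
    {"delta_pos":[4.5,2.2,0],"spin":0.3},
    {"delta_pos":[4.5,2.2,0],"spin":0.3},
    {"delta_pos":[4.5,2.2,0],"spin":0.3},
    {"delta_pos":[4.5,2.2,0],"spin":0.3},
  ],
)

```text
t: 1.1
eef_pos: [571.0, -23.0, 334.4]
tcp_rot: [-3.14, -0.0, 1.696]
ft_force: [0.4, 0.3, -0.2]
opening: 0.258
```

```bash
python3 - <<'E'
from h import *
p,d=snap('wrist','wrist2');print(state()['eef_pos'],state()['tcp_rot'],state()['opening'],state()['ft_force'])
z=load('wrist2');print(-z['R'].T@z['t'])
a=0.134;ux=np.array([np.cos(a),np.sin(a)]);uy=np.array([-ux[1],ux[0]])
for y in (66,31,-4,-75): q=np.array([565.5,15])+uy*y;print(y,q,proj(z,[*q,60]))
c=p[0:240,250:450];cv2.imwrite('pics/c3.png',cv2.resize(c,None,fx=2.5,fy=2.5,interpolation=cv2.INTER_CUBIC))
E
```

```text
[570.91572667 -23.27614875 334.32859936] [-3.14011407e+00 -4.80527207e-04  1.69491453e+00] 0.21543840145084858 [-0.27450996  0.25139013  0.82258807]
[562.71800781  50.96837135 314.46066344]
66 [556.68244339  80.40833812] [316.26687175  81.57475339]
31 [561.35842038  45.72209821] [316.98866181 140.82078226]
-4 [566.03439737  11.0358583 ] [317.65902833 195.84586098]
-75 [575.51995069 -59.32765695] [318.8820913  296.23741313]
```

View pics/c3.png

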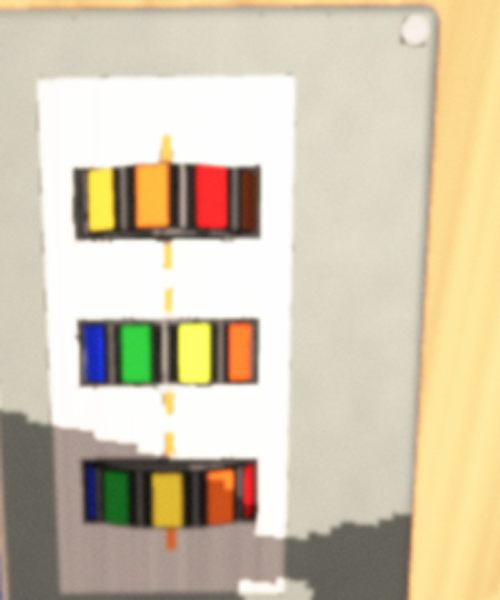

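Call:
step_arm(
  rows=[
    {"delta_pos":[4,-0.3,1.5],"spin":-0.5},
    {"delta_pos":[8,-0.6,3],"spin":-0.5},
    {"delta_pos":[10.46,-0.82,4.5],"spin":-0.5},
    {"delta_pos":[10.46,-0.82,4.5],"spin":-0.5},
    {"delta_pos":[10.46,-0.82,4.5],"spin":-0.5},
  ],
)

```text
t: 1.65
eef_pos: [550.0, 79.2, 289.6]
tcp_rot: [-3.14, -0.0, 1.704]
ft_force: [-0.1, -0.4, -0.3]
opening: 0.005
```

```bash
cat >> h.py <<'E'
A=0.134;UX=np.array([np.cos(A),np.sin(A)]);UY=np.array([-UX[1],UX[0]]);O=np.array([565.5,15.])
def st():
    s=state();p=np.array(s['eef_pos']);q=p[:2]-O
    print('t %.2f'%s['t'],'unit xy',np.round([q@UX,q@UY],1),'tipz %.2f'%(p[2]-190),'yaw %.3f'%(s['tcp_rot'][2]-np.pi/2),'F',np.round(s['ft_force'],2),'op %.3f'%s['opening'])
E
python3 - <<'E'
from h import *
st(); snap('side','side1'); p,d=snap('scene','scene1')
z=load('side1');u,v=proj(z,[556,80,85]);u=int(u);v=int(v);print(u,v)
cv2.imwrite('pics/c4.png',cv2.resize(z['p'][v-60:v+40,u-60:u+60],None,fx=5,fy=5,interpolation=cv2.INTER_CUBIC))
E
```

```text
t 1.65 unit xy [-6.8 65.7] tipz 99.58 yaw 0.133 F [-0.09 -0.39 -0.26] op 0.005
336 215
```

View pics/c4.png

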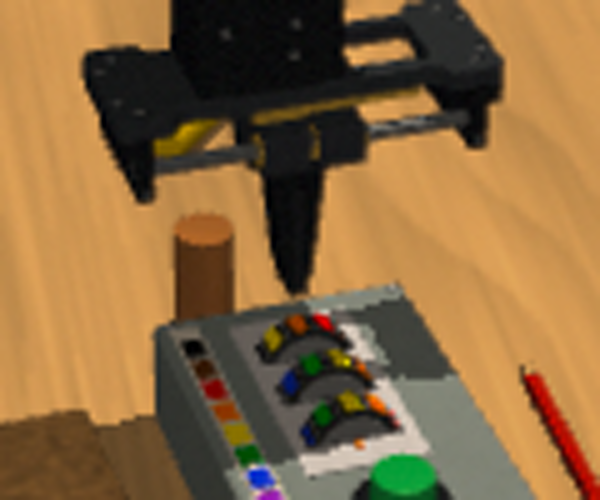

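Call:
step_arm(
  rows=[
    {"delta_pos":[0,0.68,1.0]},
    {"delta_pos":[0,0.68,1.9]},
    {"delta_pos":[0,0.68,2.1]},
    {"delta_pos":[0,0.68,2.15]},
    {"delta_pos":[0,0.68,2.2]},
  ],
)

```text
invalid input at $.rows[0]: expected keys delta_pos, spin
```

```bash
python3 -c "
from h import *
st()"
```

```text
t 1.75 unit xy [-6.7 64.9] tipz 100.02 yaw 0.132 F [ 0.76  0.15 -0.29] op 0.004
```

Call:
step_arm(
  rows=[
    {"delta_pos":[0.05,0.68,1.0],"spin":0},
    {"delta_pos":[0.05,0.68,1.9],"spin":0},
    {"delta_pos":[0.05,0.68,2.1],"spin":0},
    {"delta_pos":[0.05,0.68,2.15],"spin":0},
    {"delta_pos":[0.05,0.68,2.2],"spin":0},
  ],
)

```text
t: 2.25
eef_pos: [556.9, 79.7, 267.9]
tcp_rot: [-3.141, -0.0, 1.702]
ft_force: [-0.3, 0.1, -0.6]
opening: 0.004
```

```bash
python3 -c "
from h import *
st()"
```

```text
t 2.25 unit xy [ 0.1 65.3] tipz 77.95 yaw 0.132 F [-0.25  0.06 -0.59] op 0.004
```

Not touching at z≈78. Down gently.

Call:
step_arm(
  rows=[
    {"delta_pos":[0.03,0,0.05],"spin":0},
    {"delta_pos":[0.03,0,0.1],"spin":0},
    {"delta_pos":[0.03,0,0.15],"spin":0},
    {"delta_pos":[0.03,0,0.2],"spin":0},
  ],
)

```text
t: 2.65
eef_pos: [556.8, 80.1, 266.0]
tcp_rot: [-3.141, -0.0, 1.703]
ft_force: [0.6, -0.6, 1.1]
opening: 0.005
```

```bash
python3 -c "
from h import *
st()"
```

```text
t 2.65 unit xy [ 0.1 65.7] tipz 76.02 yaw 0.132 F [ 0.59 -0.63  1.09] op 0.005
```

Call:
step_arm(
  rows=[
    {"delta_pos":[0,0,0.05],"spin":0},
    {"delta_pos":[0,0,0.1],"spin":0},
    {"delta_pos":[0,0,0.15],"spin":0},
  ],
)

```text
t: 2.95
eef_pos: [556.9, 80.1, 264.7]
tcp_rot: [-3.142, -0.0, 1.703]
ft_force: [-1.4, -0.4, 4.9]
opening: 0.008
```

```bash
python3 -c "
from h import *
st()"
```

```text
t 2.95 unit xy [ 0.1 65.7] tipz 74.72 yaw 0.132 F [-1.41 -0.43  4.93] op 0.008
```

Call:
step_arm(
  rows=[
    {"delta_pos":[0,0,0.06],"spin":0},
    {"delta_pos":[0,0.17,0.07],"spin":0},
    {"delta_pos":[0,0.34,0.09],"spin":0},
    {"delta_pos":[0,0.5,0.12],"spin":0},
    {"delta_pos":[0,0.5,0.12],"spin":0},
  ],
)

```text
t: 3.45
eef_pos: [562.0, 80.8, 263.9]
tcp_rot: [3.141, -0.0, 1.702]
ft_force: [-1.0, 0.3, 7.0]
opening: 0.005
```

```bash
python3 -c "
from h import *
st(); snap('side','side2')
z=load('side2');u,v=proj(z,[556,80,75]);u=int(u);v=int(v)
cv2.imwrite('pics/c5.png',cv2.resize(z['p'][v-30:v+40,u-30:u+50],None,fx=7,fy=7,interpolation=cv2.INTER_CUBIC))
"
```

```text
t 3.45 unit xy [ 5.3 65.6] tipz 73.92 yaw 0.132 F [-1.01  0.27  6.98] op 0.005
```

View pics/c5.png

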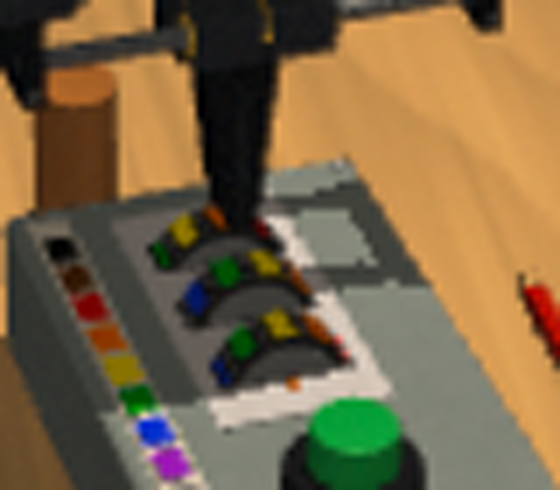

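Call:
step_arm(
  rows=[
    {"delta_pos":[0,0,-0.8],"spin":0},
    {"delta_pos":[0,-0.6,-0.8],"spin":0},
    {"delta_pos":[0,-1.18,-0.6],"spin":0},
    {"delta_pos":[0,-1.18,-0.3],"spin":0},
    {"delta_pos":[0,-1.18,-0.15],"spin":0},
  ],
)

```text
t: 4.0
eef_pos: [549.8, 79.2, 265.0]
tcp_rot: [-3.141, -0.0, 1.703]
ft_force: [-3.9, -0.5, 4.4]
opening: 0.008
```

```bash
python3 -c "
from h import *
st()"
```

```text
t 4.00 unit xy [-6.9 65.7] tipz 74.98 yaw 0.132 F [-3.92 -0.51  4.4 ] op 0.008
```

Call:
step_arm(
  rows=[
    {"delta_pos":[0,0.2,0.06],"spin":0},
    {"delta_pos":[0,0.5,0.09],"spin":0},
    {"delta_pos":[0,0.8,0.1],"spin":0},
    {"delta_pos":[0,1.05,0.1],"spin":0},
    {"delta_pos":[0,1.2,0.12],"spin":0},
  ],
)

```text
t: 4.5
eef_pos: [562.1, 80.8, 264.0]
tcp_rot: [-3.141, -0.0, 1.703]
ft_force: [-2.2, -0.6, 7.1]
opening: 0.004
```

```bash
python3 -c "
from h import *
st()"
```

```text
t 4.50 unit xy [ 5.4 65.7] tipz 74.03 yaw 0.132 F [-2.16 -0.59  7.09] op 0.004
```

Call:
step_arm(
  rows=[
    {"delta_pos":[0,0,-0.5],"spin":0},
    {"delta_pos":[-4,0,-2.0],"spin":0},
    {"delta_pos":[-8,0,-4],"spin":0},
    {"delta_pos":[-10.5,0,-4],"spin":0},
    {"delta_pos":[-10.5,0,-4],"spin":0},
  ],
)

```text
t: 5.0
eef_pos: [576.4, -25.9, 304.6]
tcp_rot: [3.14, 0.0, 1.699]
ft_force: [-0.2, 1.4, -0.9]
opening: 0.007
```

```bash
python3 - <<'E'
from h import *
st();p,d=snap('wrist','wrist3')
z=load('wrist3');print(-z['R'].T@z['t'])
c=p[0:240,220:420];cv2.imwrite('pics/c6.png',cv2.resize(c,None,fx=2.5,fy=2.5,interpolation=cv2.INTER_CUBIC))
E
```

```text
t 5.00 unit xy [  5.4 -42. ] tipz 114.55 yaw 0.129 F [-0.19  1.37 -0.92] op 0.007
[567.84588496  47.94727436 284.53326067]
```

View pics/c6.png

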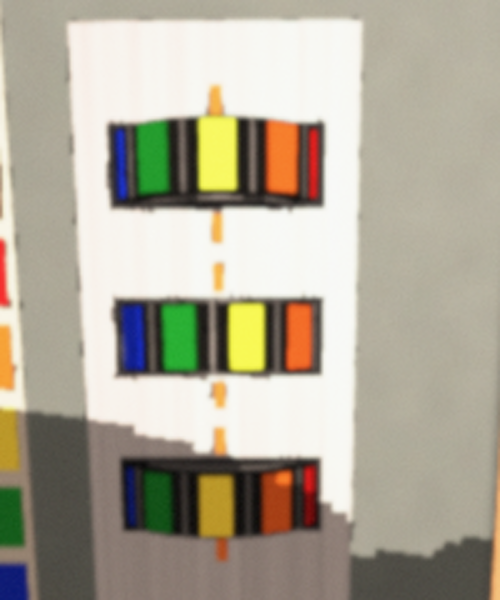

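Call:
step_arm(
  rows=[
    {"delta_pos":[3.5,-0.3,0],"spin":-0.2},
    {"delta_pos":[7.3,-0.54,1.5],"spin":-0.2},
    {"delta_pos":[7.3,-0.54,3.0],"spin":-0.2},
    {"delta_pos":[7.3,-0.54,3.4],"spin":-0.2},
    {"delta_pos":[7.3,-0.54,3.4],"spin":-0.2},
  ],
)

```text
t: 5.55
eef_pos: [561.3, 47.8, 269.6]
tcp_rot: [-3.14, -0.0, 1.704]
ft_force: [0.0, -0.7, -0.3]
opening: -0.001
```

```bash
python3 -c "
from h import *
st()"
```

```text
t 5.55 unit xy [ 0.2 33.1] tipz 79.58 yaw 0.134 F [ 0.03 -0.68 -0.32] op -0.001
```

Call:
step_arm(
  rows=[
    {"delta_pos":[-0.2,0,0],"spin":0},
    {"delta_pos":[-0.2,0,0.1],"spin":0},
    {"delta_pos":[-0.2,0,0.2],"spin":0},
    {"delta_pos":[-0.2,0,0.25],"spin":0},
  ],
)

```text
t: 5.95
eef_pos: [561.7, 45.5, 267.3]
tcp_rot: [-3.141, -0.0, 1.704]
ft_force: [0.9, -0.7, 3.1]
opening: 0.005
```

```bash
python3 -c "
from h import *
st()"
```

```text
t 5.95 unit xy [ 0.3 30.7] tipz 77.33 yaw 0.133 F [ 0.86 -0.74  3.13] op 0.005
```

Call:
step_arm(
  rows=[
    {"delta_pos":[0,0,0.12],"spin":0},
    {"delta_pos":[0,0.17,0.13],"spin":0},
    {"delta_pos":[0,0.34,0.14],"spin":0},
    {"delta_pos":[0,0.5,0.17],"spin":0},
    {"delta_pos":[0,0.5,0.17],"spin":0},
  ],
)

```text
t: 6.45
eef_pos: [566.7, 46.1, 266.0]
tcp_rot: [-3.141, -0.0, 1.704]
ft_force: [-1.2, 0.3, 6.3]
opening: 0.008
```

```bash
python3 -c "
from h import *
st()"
```

```text
t 6.45 unit xy [ 5.3 30.7] tipz 75.98 yaw 0.133 F [-1.16  0.3   6.27] op 0.008
```

Call:
step_arm(
  rows=[
    {"delta_pos":[0,0,-0.8],"spin":0},
    {"delta_pos":[0,-0.6,-0.8],"spin":0},
    {"delta_pos":[0,-1.2,-0.6],"spin":0},
    {"delta_pos":[0,-1.2,-0.3],"spin":0},
    {"delta_pos":[0,-1.2,-0.15],"spin":0},
  ],
)

```text
t: 6.95
eef_pos: [554.5, 44.5, 267.1]
tcp_rot: [-3.14, -0.0, 1.704]
ft_force: [-1.9, -0.3, 1.6]
opening: 0.004
```

```bash
python3 -c "
from h import *
st()"
```

```text
t 6.95 unit xy [-6.9 30.7] tipz 77.05 yaw 0.133 F [-1.94 -0.31  1.58] op 0.004
```

Now a 12 mm stroke, a bit deeper, then lift and return.

Call:
step_arm(
  rows=[
    {"delta_pos":[0,0.1,0.1],"spin":0},
    {"delta_pos":[0,0.45,0.13],"spin":0},
    {"delta_pos":[0,0.8,0.13],"spin":0},
    {"delta_pos":[0,1.05,0.14],"spin":0},
    {"delta_pos":[0,1.2,0.15],"spin":0},
  ],
)

```text
t: 7.45
eef_pos: [566.7, 46.1, 265.8]
tcp_rot: [-3.141, -0.0, 1.704]
ft_force: [-0.4, 0.3, 6.6]
opening: 0.007
```

```bash
python3 -c "
from h import *
st()"
```

```text
t 7.45 unit xy [ 5.4 30.7] tipz 75.81 yaw 0.133 F [-0.43  0.3   6.61] op 0.007
```

Call:
step_arm(
  rows=[
    {"delta_pos":[0,0,-0.8],"spin":0},
    {"delta_pos":[0,-0.6,-0.8],"spin":0},
    {"delta_pos":[0,-1.2,-0.6],"spin":0},
    {"delta_pos":[0,-1.2,-0.3],"spin":0},
    {"delta_pos":[0,-1.2,-0.13],"spin":0},
  ],
)

```text
t: 7.95
eef_pos: [554.5, 44.5, 266.7]
tcp_rot: [-3.14, -0.0, 1.704]
ft_force: [-2.2, 0.6, 3.6]
opening: 0.0
```

```bash
python3 -c "
from h import *
st()"
```

```text
t 7.95 unit xy [-7.  30.7] tipz 76.69 yaw 0.133 F [-2.16  0.59  3.57] op 0.000
```

Call:
step_arm(
  rows=[
    {"delta_pos":[0,0.1,0.06],"spin":0},
    {"delta_pos":[0,0.45,0.09],"spin":0},
    {"delta_pos":[0,0.8,0.1],"spin":0},
    {"delta_pos":[0,1.05,0.11],"spin":0},
    {"delta_pos":[0,1.2,0.12],"spin":0},
  ],
)

```text
t: 8.45
eef_pos: [566.7, 46.1, 265.8]
tcp_rot: [-3.14, -0.0, 1.704]
ft_force: [-2.8, -0.4, 6.8]
opening: 0.006
```

```bash
python3 -c "
from h import *
st()"
```

```text
t 8.45 unit xy [ 5.3 30.7] tipz 75.78 yaw 0.133 F [-2.76 -0.43  6.79] op 0.006
```

Call:
step_arm(
  rows=[
    {"delta_pos":[0,0,-0.8],"spin":0},
    {"delta_pos":[-4,0,-2.0],"spin":0},
    {"delta_pos":[-7.3,-0.5,-4],"spin":0},
    {"delta_pos":[-7.3,-0.5,-4],"spin":0},
  ],
)

```text
t: 8.85
eef_pos: [572.1, -29.9, 308.1]
tcp_rot: [3.139, 0.001, 1.701]
ft_force: [0.6, 0.4, -0.0]
opening: 0.004
```

```bash
python3 - <<'E'
from h import *
st();p,d=snap('wrist','wrist4')
z=load('wrist4');print(-z['R'].T@z['t'])
c=p[0:240,220:420];cv2.imwrite('pics/c7.png',cv2.resize(c,None,fx=2.5,fy=2.5,interpolation=cv2.INTER_CUBIC))
E
```

```text
t 8.85 unit xy [  0.5 -45.3] tipz 118.09 yaw 0.130 F [ 0.64  0.38 -0.  ] op 0.004
[563.43704133  43.98328914 288.01560486]
```

View pics/c7.png

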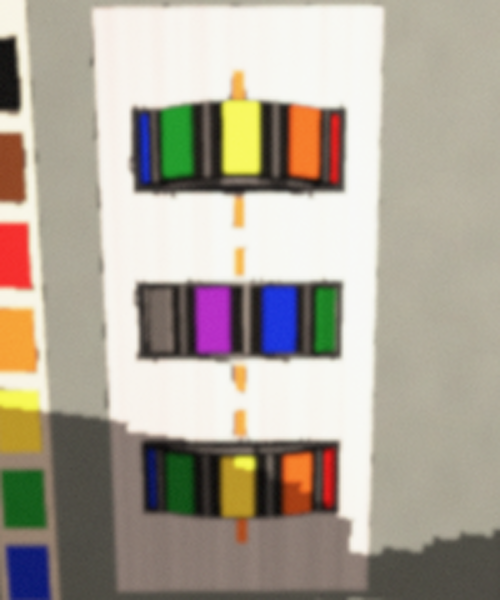

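Call:
step_arm(
  rows=[
    {"delta_pos":[3.5,-0.2,0],"spin":-0.2},
    {"delta_pos":[7.5,-0.35,1.5],"spin":-0.2},
    {"delta_pos":[7.5,-0.35,3.0],"spin":-0.2},
    {"delta_pos":[7.5,-0.35,3.7],"spin":-0.2},
    {"delta_pos":[7.5,-0.35,3.85],"spin":-0.2},
  ],
)

```text
t: 9.4
eef_pos: [558.4, 45.9, 267.6]
tcp_rot: [-3.141, -0.0, 1.705]
ft_force: [-0.7, 1.0, 1.5]
opening: 0.003
```

```bash
python3 -c "
from h import *
st()"
```

```text
t 9.40 unit xy [-2.9 31.5] tipz 77.55 yaw 0.134 F [-0.73  1.05  1.52] op 0.003
```

Target z≈76, stroke 5.4.

Call:
step_arm(
  rows=[
    {"delta_pos":[-0.03,0,0.14],"spin":0},
    {"delta_pos":[-0.03,0.15,0.16],"spin":0},
    {"delta_pos":[-0.03,0.35,0.16],"spin":0},
    {"delta_pos":[-0.03,0.54,0.16],"spin":0},
    {"delta_pos":[-0.03,0.54,0.16],"spin":0},
  ],
)

```text
t: 9.9
eef_pos: [564.0, 46.1, 266.4]
tcp_rot: [-3.141, -0.0, 1.704]
ft_force: [-2.1, 3.5, 4.6]
opening: 0.005
```

```bash
python3 -c "
from h import *
st()"
```

```text
t 9.90 unit xy [ 2.7 31. ] tipz 76.45 yaw 0.134 F [-2.12  3.48  4.56] op 0.005
```

Call:
step_arm(
  rows=[
    {"delta_pos":[0,0,-0.8],"spin":0},
    {"delta_pos":[-1.75,0.2,-0.8],"spin":0},
    {"delta_pos":[-3.5,0.4,-0.6],"spin":0},
    {"delta_pos":[-3.5,0.4,-0.4],"spin":0},
    {"delta_pos":[-3.5,0.4,-0.3],"spin":0},
  ],
)

```text
t: 10.4
eef_pos: [572.7, 10.8, 268.9]
tcp_rot: [-3.141, -0.0, 1.703]
ft_force: [-0.5, 0.1, 0.4]
opening: 0.003
```

```bash
python3 -c "
from h import *
st()"
```

```text
t 10.40 unit xy [ 6.6 -5.1] tipz 78.92 yaw 0.132 F [-0.45  0.14  0.42] op 0.003
```

Call:
step_arm(
  rows=[
    {"delta_pos":[0.1,0,0.05],"spin":0},
    {"delta_pos":[0.1,0,0.1],"spin":0},
    {"delta_pos":[0.1,0,0.15],"spin":0},
    {"delta_pos":[0.1,0,0.2],"spin":0},
  ],
)

```text
t: 10.8
eef_pos: [572.6, 12.1, 266.9]
tcp_rot: [-3.141, -0.0, 1.703]
ft_force: [-0.9, -0.3, 0.4]
opening: 0.004
```

```bash
python3 -c "
from h import *
st()"
```

```text
t 10.80 unit xy [ 6.6 -3.8] tipz 76.92 yaw 0.132 F [-0.86 -0.32  0.35] op 0.004
```

Call:
step_arm(
  rows=[
    {"delta_pos":[0,0,0.05],"spin":0},
    {"delta_pos":[0,0,0.1],"spin":0},
    {"delta_pos":[0,0,0.15],"spin":0},
  ],
)

```text
t: 11.1
eef_pos: [572.6, 12.2, 265.6]
tcp_rot: [-3.141, -0.0, 1.703]
ft_force: [-1.5, -0.4, 4.4]
opening: 0.003
```

```bash
python3 -c "
from h import *
st()"
```

```text
t 11.10 unit xy [ 6.6 -3.7] tipz 75.60 yaw 0.133 F [-1.48 -0.4   4.43] op 0.003
```

Call:
step_arm(
  rows=[
    {"delta_pos":[0,-0.1,0.05],"spin":0},
    {"delta_pos":[0,-0.45,0.07],"spin":0},
    {"delta_pos":[0,-0.8,0.07],"spin":0},
    {"delta_pos":[0,-1.05,0.08],"spin":0},
    {"delta_pos":[0,-1.2,0.1],"spin":0},
  ],
)

```text
t: 11.6
eef_pos: [560.9, 10.6, 265.3]
tcp_rot: [3.139, 0.0, 1.703]
ft_force: [2.6, 1.0, 7.0]
opening: 0.004
```

```bash
python3 -c "
from h import *
st()"
```

```text
t 11.60 unit xy [-5.1 -3.8] tipz 75.32 yaw 0.132 F [2.57 1.04 7.02] op 0.004
```

Call:
step_arm(
  rows=[
    {"delta_pos":[0,0,-0.8],"spin":0},
    {"delta_pos":[0,0.6,-0.8],"spin":0},
    {"delta_pos":[0,1.2,-0.6],"spin":0},
    {"delta_pos":[0,1.2,-0.3],"spin":0},
    {"delta_pos":[0,1.2,-0.1],"spin":0},
  ],
)

```text
t: 12.1
eef_pos: [573.0, 12.2, 265.7]
tcp_rot: [3.14, 0.0, 1.703]
ft_force: [1.7, 0.4, 3.5]
opening: 0.004
```

```bash
python3 -c "
from h import *
st()"
```

```text
t 12.10 unit xy [ 7.1 -3.8] tipz 75.66 yaw 0.132 F [1.74 0.44 3.45] op 0.004
```

Call:
step_arm(
  rows=[
    {"delta_pos":[0,-0.1,0.05],"spin":0},
    {"delta_pos":[0,-0.45,0.07],"spin":0},
    {"delta_pos":[0,-0.8,0.07],"spin":0},
    {"delta_pos":[0,-1.05,0.07],"spin":0},
    {"delta_pos":[0,-1.2,0.08],"spin":0},
  ],
)

```text
t: 12.6
eef_pos: [561.3, 10.6, 265.5]
tcp_rot: [3.137, 0.001, 1.703]
ft_force: [2.7, 0.7, 7.5]
opening: 0.005
```

```bash
python3 -c "
from h import *
st()"
```

```text
t 12.60 unit xy [-4.7 -3.8] tipz 75.48 yaw 0.132 F [2.73 0.72 7.5 ] op 0.005
```

Call:
step_arm(
  rows=[
    {"delta_pos":[0,0,-0.8],"spin":0},
    {"delta_pos":[-2,0.3,-2.0],"spin":0},
    {"delta_pos":[-4,0.6,-4],"spin":0},
    {"delta_pos":[-4,0.6,-4],"spin":0},
  ],
)

```text
t: 13.0
eef_pos: [572.9, -29.8, 307.6]
tcp_rot: [3.134, 0.002, 1.702]
ft_force: [0.0, 0.6, 0.0]
opening: 0.003
```

```bash
python3 - <<'E'
from h import *
st();p,d=snap('wrist','wrist5')
z=load('wrist5');print(-z['R'].T@z['t'])
c=p[0:240,220:420];cv2.imwrite('pics/c8.png',cv2.resize(c,None,fx=2.5,fy=2.5,interpolation=cv2.INTER_CUBIC))
E
```

```text
t 13.00 unit xy [  1.4 -45.4] tipz 117.56 yaw 0.131 F [0.02 0.62 0.05] op 0.003
[564.31577644  44.04833603 287.45319638]
```

View pics/c8.png

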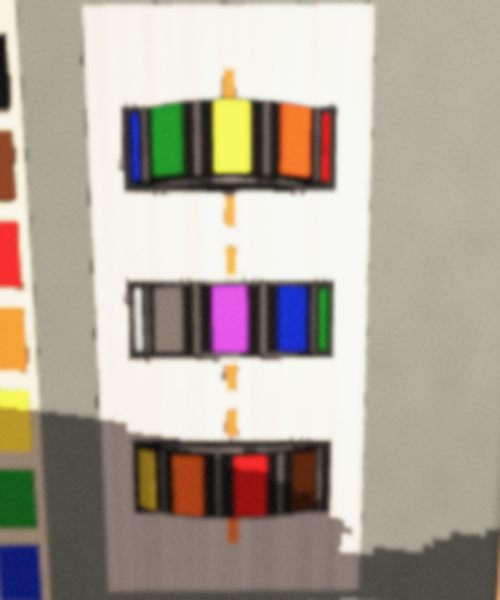

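Call:
step_arm(
  rows=[
    {"delta_pos":[2,0.08,1],"spin":-0.1},
    {"delta_pos":[4.05,0.16,2],"spin":-0.1},
    {"delta_pos":[4.05,0.16,3.2],"spin":-0.1},
    {"delta_pos":[4.05,0.16,3.8],"spin":-0.1},
    {"delta_pos":[4.05,0.16,3.95],"spin":-0.1},
  ],
)

```text
t: 13.55
eef_pos: [568.5, 11.6, 265.7]
tcp_rot: [3.138, -0.0, 1.703]
ft_force: [-2.8, 2.4, 5.3]
opening: 0.007
```

```bash
python3 -c "
from h import *
st()"
```

```text
t 13.55 unit xy [ 2.5 -3.8] tipz 75.73 yaw 0.133 F [-2.81  2.41  5.31] op 0.007
```

Call:
step_arm(
  rows=[
    {"delta_pos":[0,0,0.05],"spin":0},
    {"delta_pos":[0,-0.2,0.06],"spin":0},
    {"delta_pos":[0,-0.38,0.06],"spin":0},
    {"delta_pos":[0,-0.38,0.06],"spin":0},
  ],
)

```text
t: 13.95
eef_pos: [565.1, 10.7, 265.9]
tcp_rot: [3.136, 0.0, 1.702]
ft_force: [1.9, 3.6, 4.9]
opening: 0.008
```

```bash
python3 -c "
from h import *
st()"
```

```text
t 13.95 unit xy [-0.9 -4.2] tipz 75.91 yaw 0.132 F [1.95 3.57 4.89] op 0.008
```

Call:
step_arm(
  rows=[
    {"delta_pos":[0,0,-0.8],"spin":0},
    {"delta_pos":[-2,0.1,-2.0],"spin":0},
    {"delta_pos":[-4,0.2,-4],"spin":0},
    {"delta_pos":[-4,0.2,-4],"spin":0},
    {"delta_pos":[-4,0.2,-4],"spin":0},
  ],
)

```text
t: 14.45
eef_pos: [571.9, -29.0, 306.0]
tcp_rot: [3.136, 0.0, 1.701]
ft_force: [0.1, -0.4, -0.5]
opening: 0.006
```

```bash
python3 - <<'E'
from h import *
st();p,d=snap('wrist','wrist6')
z=load('wrist6');print(-z['R'].T@z['t'])
for y in (66,31,-4,-75): q=O+UY*y;print(y,q,proj(z,[*q,60]),proj(z,[*q,88]))
c=p[0:240,220:420];cv2.imwrite('pics/c9.png',cv2.resize(c,None,fx=2.5,fy=2.5,interpolation=cv2.INTER_CUBIC))
cv2.imwrite('pics/w6.png',p)
E
```

```text
t 14.45 unit xy [  0.4 -44.5] tipz 115.99 yaw 0.130 F [ 0.08 -0.38 -0.45] op 0.006
[563.27311658  44.82208952 286.0051976 ]
66 [556.68244339  80.40833812] [313.4456217   62.14949466] [312.88207245  51.71872866]
31 [561.35842038  45.72209821] [314.03113471 130.14597372] [313.57753738 129.8462555 ]
-4 [566.03439737  11.0358583 ] [314.56944839 192.66112506] [314.20936219 200.82454452]
-75 [575.51995069 -59.32765695] [315.53823064 305.16721943] [315.32854502 326.55192878]
```

View pics/c9.png

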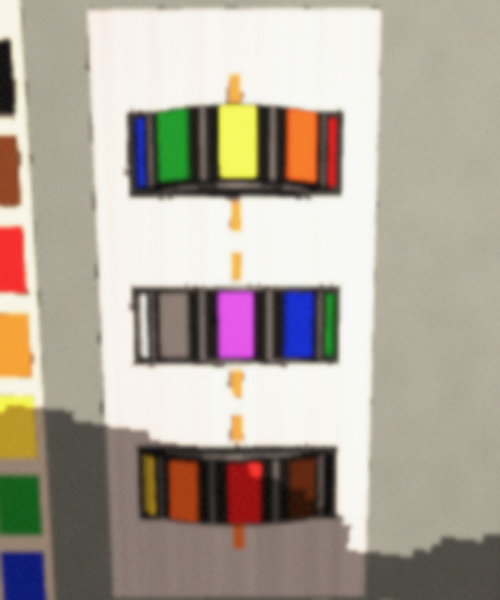

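View pics/w6.png

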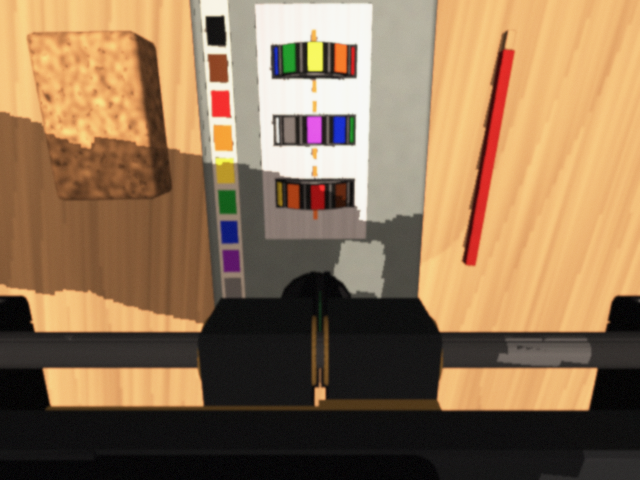

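Call:
step_arm(
  rows=[
    {"delta_pos":[-1.5,0,0],"spin":0},
    {"delta_pos":[-3.05,-0.05,0.8],"spin":0},
    {"delta_pos":[-3.05,-0.05,1.8],"spin":0},
    {"delta_pos":[-3.05,-0.05,2.2],"spin":0},
    {"delta_pos":[-3.05,-0.05,2.3],"spin":0},
  ],
)

```text
t: 15.0
eef_pos: [575.2, -58.8, 281.3]
tcp_rot: [3.138, -0.001, 1.702]
ft_force: [-0.1, 1.0, 0.0]
opening: 0.006
```

```bash
python3 -c "
from h import *
st()
snap('side','side3')
z=load('side3');u,v=proj(z,[575,-59,88]);u=int(u);v=int(v)
cv2.imwrite('pics/c10.png',cv2.resize(z['p'][v-60:v+40,u-60:u+60],None,fx=5,fy=5,interpolation=cv2.INTER_CUBIC))
"
```

```text
t 15.00 unit xy [ -0.2 -74.5] tipz 91.31 yaw 0.131 F [-0.13  1.05  0.01] op 0.006
```

View pics/c10.png

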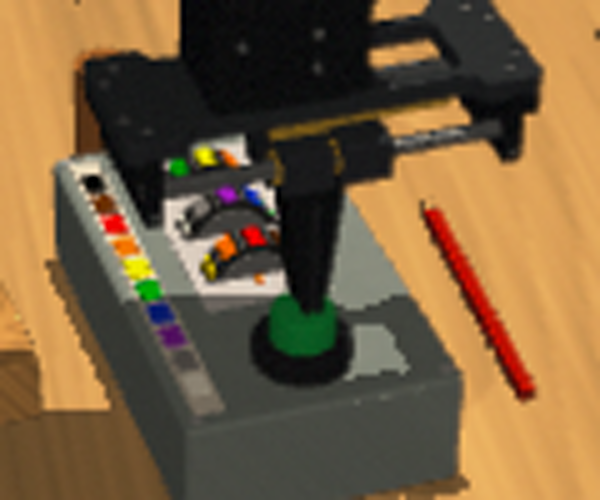

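The tip hovers over the green button's centre (~(305,310) in the crop); violet and red are up on the middle and right wheels. Pressing.

Call:
step_arm(
  rows=[
    {"delta_pos":[0,0,0.3],"spin":0},
    {"delta_pos":[0,0,0.55],"spin":0},
    {"delta_pos":[0,0,0.8],"spin":0},
    {"delta_pos":[0,0,1.05],"spin":0},
    {"delta_pos":[0,0,1.15],"spin":0},
  ],
)

```text
t: 15.55
eef_pos: [575.4, -58.5, 270.2]
tcp_rot: [3.138, -0.001, 1.702]
ft_force: [-0.4, 2.5, 4.5]
opening: 0.005
```

```bash
python3 -c "
from h import *
st()"
```

```text
t 15.55 unit xy [ -0.  -74.2] tipz 80.21 yaw 0.131 F [-0.43  2.53  4.46] op 0.005
```

Call:
step_arm(
  rows=[
    {"delta_pos":[0,0,0],"spin":0},
    {"delta_pos":[0,0,-0.6],"spin":0},
    {"delta_pos":[0,0,-1.8],"spin":0},
    {"delta_pos":[0,0,-4.5],"spin":0},
    {"delta_pos":[0,0,-4.5],"spin":0},
  ],
)

```text
t: 16.05
eef_pos: [575.5, -58.7, 318.6]
tcp_rot: [3.133, 0.001, 1.702]
ft_force: [0.0, 0.7, -0.2]
opening: 0.004
```

Call:
step_arm(
  rows=[
    {"delta_pos":[0,0,-4],"spin":0},
    {"delta_pos":[0,0,-4],"spin":0},
    {"delta_pos":[0,0,-4],"spin":0},
  ],
)

```text
t: 16.35
eef_pos: [575.0, -58.7, 359.4]
tcp_rot: [3.132, 0.002, 1.702]
ft_force: [-0.1, 0.1, -0.8]
opening: 0.003
```

```bash
python3 - <<'E'
from h import *
st();p,d=snap('wrist','wrist7');s,_=snap('side','side4')
c=cv2.resize(p[0:200,220:420],None,fx=2.5,fy=2.5,interpolation=cv2.INTER_CUBIC)
e=cv2.resize(s[190:310,260:400][:, :],(300,257),interpolation=cv2.INTER_CUBIC)
o=np.zeros((500,800,3),np.uint8);o[:,:500]=c;o[:257,500:]=e;cv2.imwrite('pics/c11.png',o)
E
```

```text
t 16.35 unit xy [ -0.5 -74.3] tipz 169.39 yaw 0.131 F [-0.09  0.12 -0.78] op 0.003
```

View pics/c11.png

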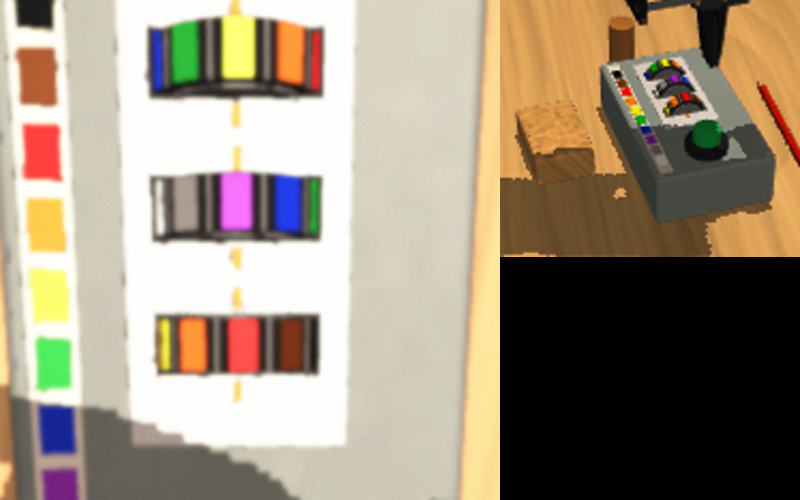

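Yellow sits at 239 px against its pointer at 236, violet at 237 against 237, and red at 243 against 237 (about a tenth of a digit). The button is up.

```bash
python3 -c "
from h import *
print(job_done())"
```

```text
the job is handed in; nothing more can be done
None
```

I set the preset unit to 4-7-2 by rubbing the wheels with the shut fingertips. I then pressed the green button about 7 mm, let it spring back, and handed the job in at about 16.5 s. No verdict is reported at hand-in.

- **Wheels:** In the last wrist picture the left wheel is about 0.05 digit off its pointers, the middle one is on its pointers, and the right one is about 0.1 digit high. The tolerance is 0.25. I saw the offset on the right wheel before pressing and left it, because it was inside the limit.
- **Forces:** Vertical press on the wheels read at most about 7.5 N, and sideways force brought the highest total to about 8 N. On the button it was about 4.5 N down, with about 2.5 N sideways. These were read only at the end of each move, so brief peaks in between were not seen.
- **Button:** The 7 mm is worked out from the force and from the tip height; the joint itself can't be read directly. The side picture afterwards shows it up again.
- **Other things:** The dowel, sanding block and pencil look undisturbed in that picture. The glue, screwdriver and drill were not in the last crop, and the arm never went near them. At the end the hand was clear of everything, with wrist force about zero.

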